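Hold a collared plug home in the spring gauge

TASK

Slide the gauge's flat cover fully back off its well, then take the aluminium plug with the long slim stem, set it stem-down in the well and press it against the sprung plunger until its collar meets the rim. Do not force it, and leave the other loose things where they are. Finish while still holding it pressed firmly home: the plug must not be let go, or the spring lifts it again.

Things in the scene. Friction and masses are not known exactly. Their poses are not given: they have to be found in the camera images.
- station: bench gauge, fixed to the bench: a grey painted block 100 mm (its x) by 190 mm (its y), 56 mm high, with a steel rail along each long side (10 mm wide, tops 67 mm above the bench), and a round dial on its -x side near the well. Origin at the centre of its underside, x and y level along its sides, z up.
- well_rim (a point): centre of the mouth of the round well in the gauge's top, 56 mm above the bench, 45 mm from the gauge's centre towards its -y end; same axes as the gauge. The well is 38 mm in diameter and straight; its flat rim is the hard stop for the plug's collar. At the start the cover hides it.
- cover (a joint): travel of the flat aluminium cover along the gauge's +y direction, m: 0 = closed, centred over the well; 0.09 = fully back at its end stop. It stays where it is left (about 1.5 N of friction). The plate is 74 x 70 x 5 mm, its top 62.5 mm above the bench.
- cover_grip (a point): middle of the upright fin on the centre of the cover; it moves with the cover. The fin is 12 mm thick along the gauge's y (the sliding direction), 40 mm long along its x, and stands 28 mm above the cover's plate; this point is 14 mm above the plate and 14 mm below the fin's top.
- plunger (a joint): how far the sprung round steel plunger in the well is pressed down, m: 0 = up, its flat top 12 mm below the rim; 0.018 = the long-stemmed plug is fully home, its collar on the rim. The spring pushes back with about 4 N at first and 9 N when the plug is home; held firmly home it takes a few newtons more, borne by the rim.
- plug_center (a point): the plug to use, standing on its stem at the start: turned aluminium, 83 mm tall, 0.12 to 0.22 kg. From below: stem diameter 34 mm, 30 mm long, foot chamfered 3 mm; collar diameter 50 mm, 8 mm thick; round grip diameter 26 mm, 45 mm long. This point is on its axis at half height, 41.5 mm above its foot (3.5 mm above the collar's top); z points up the grip.
- plug_foot (a point): centre of the underside of the same plug's stem.
- short_plug_center (a point): look-alike aluminium plug with a stem only 12 mm long below its collar (65 mm tall overall, collar diameter 50 mm); point at half height, 32.5 mm above the bench. Leave it.
- wide_plug_center (a point): look-alike aluminium plug with a thicker stem, diameter 48 mm, and a 60 mm collar (83 mm tall); point at half height, 41.5 mm above the bench. Leave it.
- caliper: steel sliding caliper lying flat, 230 mm long, 9 mm thick; origin at the middle of its beam, x along the beam. Leave it.
- jar: glass jar with a red screw lid, diameter 66 mm, 95 mm tall, upright; origin at the centre of its underside. Leave it.
- oil: yellow oil bottle, diameter 52 mm, 140 mm tall, upright; origin at the centre of its underside. Leave it.
- driver: screwdriver with a red handle lying on the bench, tip along its x. Leave it.
- spanner: steel spanner lying flat on the bench, along its x. Leave it.
- offcut: dark steel offcut 90 x 40 x 25 mm lying on the bench; origin at the centre of its underside. Leave it.
There are look-alikes about, which are no part of the job. What is shaped like the part that bears plug_center but turquoise or yellow is not meant.

How it is judged:
On the way, in this order (a step that is already met when the one before it is completed fails the run):
1. the cover is slid back off the well (value of joint cover above 0.08 m), for 0.2 s.
2. the plug's stem is in the well (z of plug_foot in the frame of well_rim below -0.004 m and horizontal distance between plug_foot and well_rim below 0.006 m), for 0.1 s.
At the end, for the whole second after the job is handed in: Cover back over 80 of its 90 mm; plug upright (4 degrees) in the well, collar on the rim within 1.6 mm, plunger pressed over 16.2 mm, plug bearing on the gauge with over 10.5 N in all (9 N is the spring), fingers still on the plug with over 4 N, all at rest (value of joint cover above 0.08 m and value of joint plunger above 0.0162 m and z of plug_foot in the frame of well_rim below -0.0284 m and horizontal distance between plug_foot and well_rim below 0.005 m and angle between plug_center's own z axis and vertical below 0.07 rad and contact force between plug and station above 10.5 N and contact force between the fingers and plug above 4 N and linear speed of plug below 0.01 m/s); the arm keeps its last pose, push and grip.
It fails at once if the plug is forced: more than 70 N on the gauge (contact force between plug and station above 70 N).
It fails at once if another loose thing is moved by more than 3 cm (distance of any of short_plug_center, wide_plug_center, caliper, jar, oil, driver, spanner, offcut from where it was at the start of the episode above 0.03 m).
It also fails if it takes over 64 s, if anything falls off the work surface, if the arm or the gripper's body presses on something with over 40 N, if the wrist force passes 120 N, or if a joint passes its speed limit or range.

ROBOT

A 7-joint arm with a two-finger parallel gripper is mounted at the origin on the work surface. World frame = base frame: x ahead of the robot, y to its left, z up, the work surface at z = 0. Lengths are in m, angles in rad, forces in N, time in s.
With the tool pointing down it reaches from about 0.425 to 0.925 m from the base axis. Payload 6.8 kg.
Tool frame: the origin (TCP) lies on the front face of the gripper's body, between the roots of the fingers; the fingertips stand 73 mm ahead of it and the grasp point (between the pads) lies 54 mm ahead of it (env.nose_length is the distance from the TCP to the fingertips, in m); z points along the fingers, y is the direction in which the jaws open and shut (so a half turn about z gives the same grasp; the last joint's range is limited). The gripper opens to 85 mm and grips with 20 to 120 N. Pads are 22 mm wide; open, the fingers measure 114 mm over their backs; the gripper's body (76 mm by 85 mm) begins 54 mm behind the grasp point. The pads swing forward as they close: fully open they stand 13 mm farther back than shut.
Start: joints at [1.04, 0.477, 0.022, 1.555, -0.011, 1.109, -0.083], TCP at [0.277, -0.616, 0.304] pointing down, gripper open.
Joint ranges: [-2.96, 2.96], [-0.34, 2.1], [-1.41, 1.46], [0.24, 2.44], [-1.37, 4.51], [0.17, 1.92], [-2.96, 2.96]. Speed limits (rad/s): [2.39, 2.39, 3.14, 3.14, 3.14, 3.14, 3.14].

INTERFACE

Orientations are given as a unit quaternion [w, x, y, z].
In Python, from cell import env, kin, camera, calibration, job gives the robot as it stands. The module is installed in compiled form; this text tells all that it offers. Calls block until the motion is done:
- env.reach(position, orientation): joint-space move of the TCP to a pose.
- env.movel(position, velocity=0.15, rot=None, stop_force=None): straight line of the TCP; rot=None keeps the orientation; velocity is the mean speed in m/s. With stop_force (N) it stops when the force on the tool has changed by that much, and returns True; else False.
- env.goto_joints(angles): joint-space move.
- env.grip(opening, f_grip=None): finger opening in m; f_grip is the grip in N (None keeps the last); returns when the fingers have stopped.
- env.dwell(seconds).
- kin.inverse_kinematics(position, orientation): joint angles nearest the present ones, or None.
- env.get_state(): the state.
- camera(name): name is "scene" or "top"; returns (picture, depth): 400x640x3 uint8, blue, green, red; 400x640 float32, m along the optical axis (not along the pixel's ray), 0 where there is no reading.
- calibration(name): a dict with "fx", "fy", "cx", "cy" (pixels), "k1" (the pictures are not rectified: a ray, as slopes to the right and down, at radius r is drawn at 1 + k1 r^2 times it, then the intrinsics apply), "rvec" (rotation vector, rad) and "tvec" (3), from world to camera coordinates, as OpenCV has them. Camera axes: x right, y down, z forward; pixel columns grow to the right and rows downward; lengths in m; the calibration is good to about 2 mm. A picture is of the moment at which its call begins. calibration takes no time and is no camera call.
A pose or a line that the arm cannot do raises env.PlanningError and nothing moves.
- job.job_done(): hands the job in, once; it reports no verdict.
The state is a dict: "time": time; "qpos": joint angles; "joint_velocities": joint speeds; "joint_torque": joint torques, N m; "tcp_pos": TCP position; "orientation": TCP orientation; "force": force on the tool from outside, world axes, zero at the start; "torque": the same for the moment, N m; "opening": finger opening in m.
Only numpy, scipy, OpenCV 4.12 (cv2) and the standard library are available. Lean on these libraries where they do the work, as an engineer would, in place of code of your own. Each camera call takes 0.05 s, during which the arm holds its last target. There are 200 camera calls.

## Working session

There is one attempt and no reset: what is moved stays moved. The work goes in short steps, each a Python script; the robot and the scene stay as the last script left them, time stands still between calls to the robot, and variables do not carry over. Pictures are saved under pics/ and viewed, about 8 in all and at most 12, crops included, and the job is handed in when it is done.

```bash
mkdir -p pics; cat > h.py <<'E'
import numpy as np, cv2
from cell import env, kin, camera, calibration, job
def cal(n):
    c=calibration(n); R=cv2.Rodrigues(np.array(c["rvec"],float))[0]; return c,R,np.array(c["tvec"],float).ravel()
def rays(n,uv):
    c,R,t=cal(n); uv=np.atleast_2d(np.array(uv,float))
    d=(uv-[c["cx"],c["cy"]])/[c["fx"],c["fy"]]; x=d.copy()
    for _ in range(20): x=d/(1+c["k1"]*(x**2).sum(1,keepdims=True))
    return -R.T@t, x, R
def plane(n,uv,z):
    o,x,R=rays(n,uv); w=np.c_[x,np.ones(len(x))]@R
    return o+w*((z-o[2])/w[:,2])[:,None]
def deproj(n,uv,d):
    o,x,R=rays(n,uv); return o+(np.c_[x,np.ones(len(x))]*np.ravel(d)[:,None])@R
def proj(n,P):
    c,R,t=cal(n); p=np.atleast_2d(P)@R.T+t; x=p[:,:2]/p[:,2:]; x=x*(1+c["k1"]*(x**2).sum(1,keepdims=True))
    return x*[c["fx"],c["fy"]]+[c["cx"],c["cy"]]
def cloud(n,dep):
    v,u=np.mgrid[:400,:640]; P=deproj(n,np.c_[u.ravel(),v.ravel()],dep.ravel()).reshape(400,640,3); P[dep<=0]=np.nan; return P
E
python3 - <<'E'
from h import *
for n in("scene","top"):
    im,d=camera(n); np.savez(n+"0.npz",im=im,d=d); cv2.imwrite(f"pics/{n}0.png",im)
    c,R,t=cal(n); print(n,-R.T@t,R[2],c["fx"],c["k1"],(d>0).mean())
print(env.get_state())
E
```

```text
scene [1.27423336 0.44497124 0.96811798] [-0.59956403 -0.34677038 -0.72129971] 499.9219927692283 -0.02932801043922121 0.99581640625
top [ 0.33624773 -0.00977805  1.14008583] [ 1.58645489e-01 -7.34920540e-04 -9.87335337e-01] 408.501040773565 -0.09517368580422984 0.9960859375
{'time': 0.1, 'qpos': array([ 1.03990248,  0.4777239 ,  0.02235353,  1.55636214, -0.01148093,
        1.10928498, -0.08308503]), 'joint_velocities': array([-4.73157395e-04, -6.42697863e-04, -2.16378557e-04, -3.92049217e-03,
       -5.93606459e-04,  2.22317821e-05, -9.85077569e-04]), 'joint_torque': array([ 4.47864688e-03, -5.97767937e+01,  1.61365170e+00, -2.81959319e+01,
        1.27724322e-02,  4.95799308e-03, -6.66225048e-06]), 'tcp_pos': array([ 0.27677645, -0.61519004,  0.30301468]), 'orientation': array([-7.88712533e-04,  9.77734885e-01,  2.09842355e-01, -2.41977443e-04]), 'force': array([ 0.29796108, -0.78882578,  0.00704488]), 'torque': array([-0.02917474, -0.11050005,  0.01854233]), 'opening': 0.0852677562272076}
```

View pics/scene0.png

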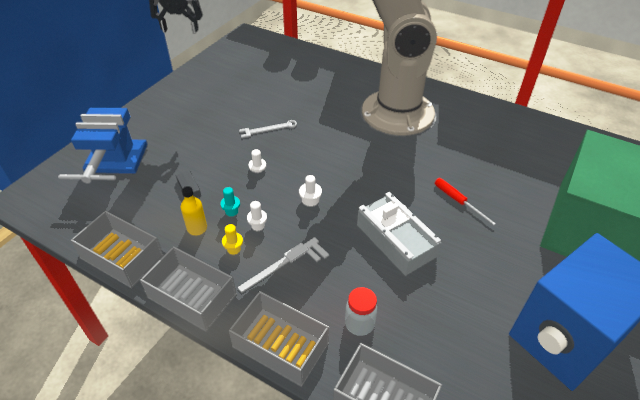

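View pics/top0.png

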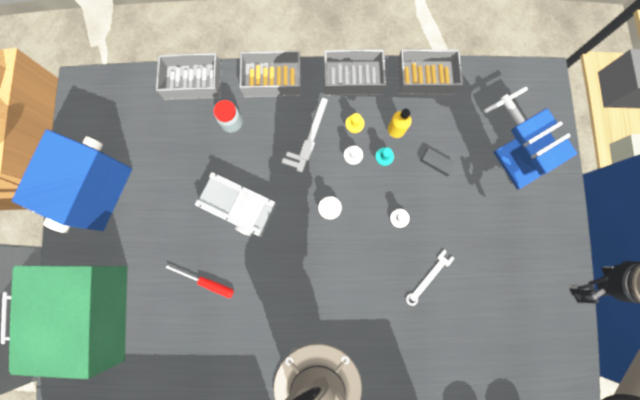

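The top view shows the gauge at about (235,205), with the cover and fin on its right end near (250,210). There are three bare aluminium plugs: top (330,208) = scene (310,190), top (353,155) = scene (257,215), and top (400,218) = scene (257,161). The turquoise and yellow ones are decoys. Next I'll measure heights and collar sizes.

```bash
python3 - <<'E'
from h import *
D={n:np.load(n+"0.npz") for n in("scene","top")}
Pt=cloud("top",D["top"]["d"]);Ps=cloud("scene",D["scene"]["d"])
for nm,(u,v) in dict(A=(330,208),B=(353,155),C=(400,218)).items():
    p=plane("top",[(u,v)],0.06)[0]
    out=[]
    for n,P in(("top",Pt),("scene",Ps)):
        m=(np.hypot(P[...,0]-p[0],P[...,1]-p[1])<.05)&(P[...,2]>.01)
        q=P[m]; zt=np.nanpercentile(q[:,2],98)
        top=q[q[:,2]>zt-.008]
        print(nm,n,"ztop",zt.round(4),"axis(top)",np.median(top,0).round(4),"ext",np.ptp(top[:,:2],axis=0).round(3), "allext",(np.percentile(q[:,:2],98,axis=0)-np.percentile(q[:,:2],2,axis=0)).round(3),"hist",np.histogram(q[:,2],np.arange(.01,.1,.01))[0])
# gauge
for n,P in(("top",Pt),("scene",Ps)):
    c=plane("top",[(235,205)],.06)[0]
    m=(np.hypot(P[...,0]-c[0],P[...,1]-c[1])<.13)
    print(n,c)
    for lo,hi in((.045,.0585),(.0585,.0645),(.0645,.07),(.08,.1)):
        mm=m&(P[...,2]>lo)&(P[...,2]<hi); q=P[mm][:,:2].astype(np.float32)
        if len(q)>5:
            r=cv2.minAreaRect(q);print(lo,len(q),np.round(r[0],4),np.round(r[1],4),round(r[2],2),P[mm][:,2].mean().round(4))
im=D["scene"]["im"]
a=cv2.resize(im[140:250,170:340],None,fx=4,fy=4,interpolation=cv2.INTER_CUBIC)
cv2.imwrite("pics/crop_plugs.png",a)
a=cv2.resize(im[185:275,350:445],None,fx=4,fy=4,interpolation=cv2.INTER_CUBIC)
b=cv2.resize(D["top"]["im"][165:245,190:280],None,fx=4,fy=4,interpolation=cv2.INTER_CUBIC)
o=np.zeros((360,740,3),np.uint8);o[:a.shape[0],:380]=a;o[:320,380:740]=b
cv2.imwrite("pics/crop_gauge.png",o)
E
```

```text
A top ztop 0.0865 axis(top) [ 0.4808 -0.0416  0.0839] ext [0.021 0.024] allext [0.054 0.053] hist [  0   0 173 114   4   5   5  75]
A scene ztop 0.0851 axis(top) [ 0.4864 -0.0394  0.0829] ext [0.028 0.028] allext [0.052 0.053] hist [ 50  18 195  66  26  25  31  56]
B top ztop 0.0867 axis(top) [ 0.6273 -0.1092  0.0841] ext [0.025 0.022] allext [0.042 0.046] hist [ 0  0 95 63  9  8 14 68]
B scene ztop 0.0856 axis(top) [ 0.6327 -0.1076  0.083 ] ext [0.027 0.026] allext [0.044 0.045] hist [ 31   6 138  63  29  26  29  71]
C top ztop 0.0685 axis(top) [ 0.4504 -0.235   0.0663] ext [0.022 0.024] allext [0.046 0.046] hist [ 42 123   8   6   8  76   1   0]
C scene ztop 0.0677 axis(top) [ 0.4568 -0.2312  0.0652] ext [0.027 0.027] allext [0.043 0.044] hist [63 84 26 18 29 57  0  0]
top [0.48818625 0.21189145 0.06      ]
0.045 898 [0.4884 0.2141] [0.193  0.1102] 62.96 0.0561
0.0585 737 [0.4927 0.2116] [0.1913 0.0987] 63.06 0.0613
0.0645 812 [0.4932 0.2125] [0.1914 0.0987] 64.08 0.0672
0.08 83 [0.4773 0.1799] [0.0119 0.0396] 62.76 0.0911
scene [0.48818625 0.21189145 0.06      ]
0.045 1278 [0.4935 0.2148] [0.194  0.1103] 62.58 0.0551
0.0585 656 [0.4951 0.2138] [0.1917 0.1015] 63.93 0.0616
0.0645 783 [0.4953 0.2142] [0.1915 0.1011] 63.56 0.0671
0.08 100 [0.4803 0.1838] [0.0153 0.0415] 67.67 0.0886
```

View pics/crop_plugs.png

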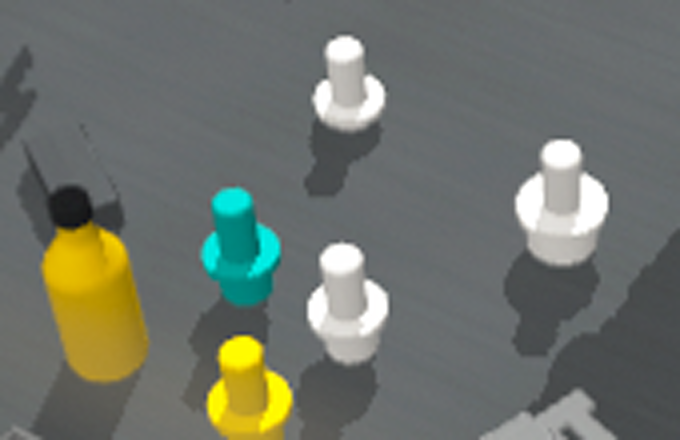

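View pics/crop_gauge.png

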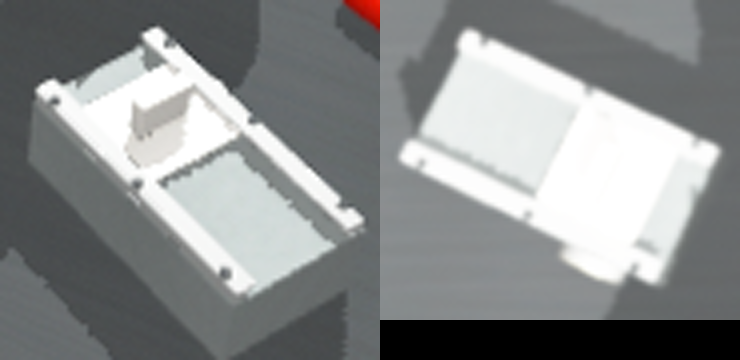

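B (top 353,155; scene 257,215) is 83 mm tall with a collar of about 50 mm and a slim stem, so it fits. A (top 330,208) is also 83 mm tall, but the crop shows a wide collar and thick stem. C (top 400,218) is only 66 mm tall. I'll use B.

The gauge's y axis is at about 63.7° in world. The fin is 36 mm from the gauge's centre towards -y, so the cover is already about 9 mm open. I'll slide it now.

```bash
cat >> h.py <<'E'
from scipy.spatial.transform import Rotation
TH=np.radians(63.7); GY=np.array([np.cos(TH),np.sin(TH),0]); GX=np.array([GY[1],-GY[0],0]); GC=np.array([.4943,.2133,0])
def down(th):
    y=np.array([np.cos(th),np.sin(th),0]); z=np.array([0,0,-1.]); q=Rotation.from_matrix(np.c_[np.cross(y,z),y,z]).as_quat(); return [q[3],q[0],q[1],q[2]]
def best(p,th):
    c=[t for t in(th,th+np.pi) if kin.inverse_kinematics(list(p),down(t)) is not None]
    q0=env.get_state()["qpos"]
    return min(c,key=lambda t:abs(kin.inverse_kinematics(list(p),down(t))[6]))
def st(m=""):
    s=env.get_state(); print(m,"t",round(s["time"],2),"tcp",s["tcp_pos"].round(4),"F",s["force"].round(1),"open",round(s["opening"],4),"q7",s["qpos"][6].round(2))
E
python3 - <<'E'
from h import *
f=np.array([.4783,.1808,0])
p=f+[0,0,.25]; th=best(p,TH); env.reach(list(p),down(th)); st("above")
env.grip(.06,20)
print(env.movel(list(f+[0,0,.140]),.12,stop_force=6)); st("down")
env.grip(0.0,25); st("grip")
s=np.array(env.get_state()["tcp_pos"])
print(env.movel(list(s+GY*.086),.06,stop_force=12)); st("slid")
im,d=camera("top"); np.savez("top1.npz",im=im,d=d)
E
```

```text
above t 2.99 tcp [0.4788 0.18   0.2499] F [-0.5  0.   0.1] open 0.0853 q7 0.14
False
down t 4.43 tcp [0.4787 0.1811 0.1406] F [ 0.2 -0.9  0.4] open 0.06 q7 -0.01
grip t 4.92 tcp [0.4785 0.1809 0.1404] F [-0.9 -0.5  4. ] open 0.0113 q7 -0.01
True
slid t 6.17 tcp [0.5142 0.2531 0.1404] F [-1.6 -2.5  6.9] open 0.0114 q7 -0.07
```

The arm carried it 80.6 mm and stopped on force, which agrees with the end stop if it started 9 mm open. I'll release, lift, move towards the plug and photograph the uncovered well on the way.

```bash
python3 - <<'E'
from h import *
env.grip(.04); st()
s=np.array(env.get_state()["tcp_pos"]); env.movel([s[0],s[1],.25],.25)
p=np.array([.6295,-.1085,.25]); th=best(p,np.pi/4); print(th); env.reach(list(p),down(th)); env.grip(.06); st("above plug")
for n in("top","scene"):
    im,d=camera(n); np.savez(n+"2.npz",im=im,d=d); P=cloud(n,d)
    m=(np.hypot(P[...,0]-GC[0],P[...,1]-GC[1])<.13)
    for lo,hi in((.0645,.07),(.08,.1)):
        q=P[m&(P[...,2]>lo)&(P[...,2]<hi)][:,:2].astype(np.float32)
        if len(q)>5:
            r=cv2.minAreaRect(q);c=np.r_[r[0],0]-GC;print(n,lo,len(q),np.round(r[0],4),np.round(r[1],4),round(r[2],2),"gx,gy",(c@GX).round(4),(c@GY).round(4))
    w=P[m&(P[...,2]<.052)]; g=(w-GC); gx,gy=g@GX,g@GY
    k=(np.abs(gx)<.03)&(np.abs(gy+.045)<.03); q=w[k]; 
    print("well pts",k.sum(), "gx",np.percentile(gx[k],[2,98]).round(4) if k.any() else 0,"gy",np.percentile(gy[k],[2,98]).round(4) if k.any() else 0,"z",np.percentile(q[:,2],[5,50]).round(4) if k.any() else 0)
a=np.load("scene2.npz")["im"][180:280,345:455];b=np.load("top2.npz")["im"][165:245,190:280]
o=np.zeros((360,790,3),np.uint8);o[:,:396]=cv2.resize(a,(396,360),interpolation=cv2.INTER_CUBIC);o[:346,400:790]=cv2.resize(b,(390,346),interpolation=cv2.INTER_CUBIC)
cv2.imwrite("pics/well.png",o)
E
```

```text
t 6.6 tcp [0.5139 0.2527 0.1399] F [ 0.3 -0.1  0. ] open 0.0398 q7 -0.07
0.7853981633974483
above plug t 8.94 tcp [ 0.6296 -0.1077  0.2501] F [ 0.  -1.  -0.2] open 0.0602 q7 0.4
top 0.0645 782 [0.4935 0.2129] [0.1917 0.0989] 64.08 gx,gy -0.0005 -0.0007
top 0.08 85 [0.5127 0.2525] [0.0139 0.0391] 66.16 gx,gy -0.0009 0.0433
well pts 152 gx [-0.017   0.0178] gy [-0.0612 -0.0278] z [0.0122 0.0449]
scene 0.0645 807 [0.4957 0.214 ] [0.1909 0.101 ] 64.19 gx,gy 0.0009 0.0013
scene 0.08 108 [0.5161 0.254 ] [0.0139 0.0417] 61.54 gx,gy 0.0015 0.0461
well pts 121 gx [-0.0197  0.0093] gy [-0.0654 -0.0362] z [0.0394 0.0449]
```

View pics/well.png

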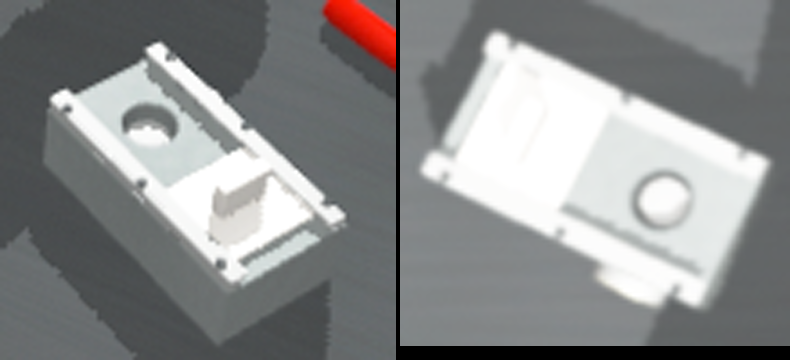

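The picture shows the cover fully back, with the fin near gy +45 mm, and the well open at crop pixels (150,125) in the scene view and (663,200) in the top view. The gauge fits agree to 2 mm, and the TCP reading at the end stop agrees to 1 mm. I'll squeeze the plug lightly at two right-angled yaws to centre it, then grasp it firmly.

```bash
python3 - <<'E'
from h import *
p=np.array([.6295,-.1085,0]); z=np.array([0,0,1.])
th=best(p+.16*z,-np.pi/4); env.reach(list(p+.22*z),down(th)); st("yaw1")
print(env.movel(list(p+.119*z),.12,stop_force=6)); st("down")
env.grip(0.,20); st("sq1"); env.grip(.06)
env.movel(list(p+.19*z),.15)
env.reach(list(p+.19*z),down(np.pi/4)); 
print(env.movel(list(p+.119*z),.12,stop_force=6)); env.grip(0.,80); st("sq2")
env.movel(list(p+.24*z),.15); env.dwell(.3); st("lift")
for n in("top","scene"):
    im,d=camera(n); np.savez(n+"3.npz",im=im,d=d)
    P=cloud(n,d); r=np.hypot(P[...,0]-p[0],P[...,1]-p[1])
    for lo,hi in((.123,.150),(.150,.162)):
        m=(r<.045)&(P[...,2]>lo)&(P[...,2]<hi)
        print(n,lo,m.sum(),np.median(P[m],0).round(4),P[m].min(0).round(4),P[m].max(0).round(4))
    u,v=proj(n,p+.16*z)[0].astype(int); cv2.imwrite(f"pics/held_{n}.png",cv2.resize(im[max(v-45,0):v+45,max(u-45,0):u+45],None,fx=4,fy=4,interpolation=cv2.INTER_CUBIC))
a,b=cv2.imread("pics/held_top.png"),cv2.imread("pics/held_scene.png"); cv2.imwrite("pics/held.png",np.hstack([a,b]))
E
```

```text
yaw1 t 10.32 tcp [ 0.6295 -0.1084  0.22  ] F [ 0.4 -0.5 -0.1] open 0.0598 q7 -1.02
False
down t 11.31 tcp [ 0.6301 -0.1084  0.1198] F [-0.3  0.5  0.2] open 0.0599 q7 -1.09
sq1 t 11.71 tcp [ 0.63   -0.1086  0.1198] F [-1.1 -0.5  4.5] open 0.0253 q7 -1.09
False
sq2 t 15.17 tcp [ 0.63   -0.1085  0.1199] F [-0.5 -1.2  5.3] open 0.0243 q7 0.29
lift t 16.43 tcp [ 0.6293 -0.1084  0.2394] F [-0.4  0.5 -2.5] open 0.0244 q7 0.38
top 0.123 1 [ 0.6095 -0.1231  0.1491] [ 0.6095 -0.1231  0.1491] [ 0.6095 -0.1231  0.1491]
top 0.15 110 [ 0.6144 -0.0972  0.1588] [ 0.6036 -0.1296  0.1507] [ 0.6444 -0.0851  0.1618]
scene 0.123 74 [ 0.6425 -0.0972  0.1319] [ 0.624  -0.1174  0.1233] [ 0.6473 -0.0851  0.1493]
scene 0.15 193 [ 0.641  -0.0995  0.1579] [ 0.6065 -0.1326  0.1501] [ 0.6568 -0.0816  0.1619]
```

View pics/held.png

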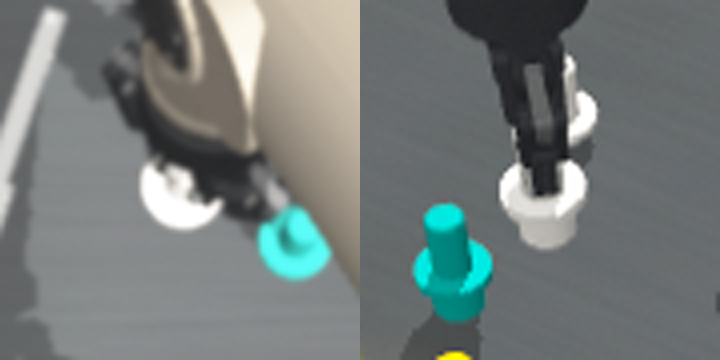

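The picture shows the plug held upright at crop pixel (545,205) in the scene view. It has the long stem, and its weight reads about 2.5 N. Its collar centre lies within 1–2 mm of the TCP. I'll carry it to the well and insert it gently.

```bash
python3 - <<'E'
from h import *
w=np.array([.4744,.1724,0]); z=np.array([0,0,1.])
try: env.movel(list(w+.24*z),.2)
except env.PlanningError as e: print(e); env.reach(list(w+.24*z),down(np.pi/4))
st("over"); env.movel(list(w+.185*z),.1); env.dwell(.3); st("above rim")
print(env.movel(list(w+.166*z),.03,stop_force=5)); env.dwell(.3); st("in?")
for n in("top","scene"):
    im,d=camera(n); np.savez(n+"4.npz",im=im,d=d)
    u,v=proj(n,w+.08*z)[0].astype(int); cv2.imwrite(f"pics/in_{n}.png",cv2.resize(im[v-40:v+40,u-40:u+40],(360,360),interpolation=cv2.INTER_CUBIC))
cv2.imwrite("pics/in.png",np.hstack([cv2.imread("pics/in_top.png"),cv2.imread("pics/in_scene.png")]))
E
```

```text
over t 18.28 tcp [0.4749 0.1714 0.2398] F [-1.1  0.  -2.5] open 0.0242 q7 -0.16
above rim t 19.28 tcp [0.4747 0.1725 0.1854] F [ 0.2 -0.1 -2. ] open 0.0241 q7 -0.23
False
in? t 20.37 tcp [0.4745 0.1724 0.1661] F [ 1.3  0.4 -2. ] open 0.0239 q7 -0.26
```

View pics/in.png

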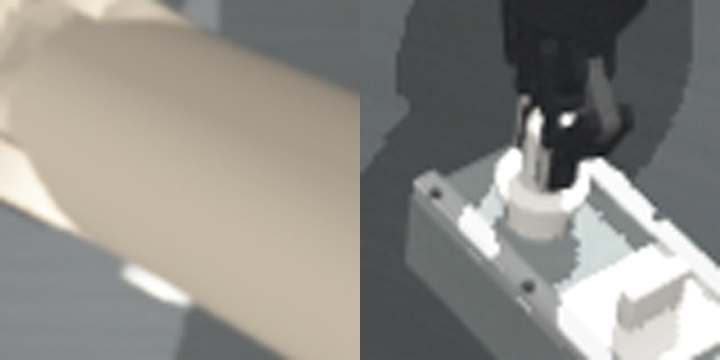

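The plug is in the well at crop pixel (540,205). By kinematics the foot is 9 mm below the rim, with no vertical reaction and about 1 N sideways. Next I'll press it home.

```bash
python3 - <<'E'
from h import *
w=np.array([.4744,.1724,0]); z=np.array([0,0,1.])
for h in(.160,.154,.149):
    r=env.movel(list(w+h*z),.03,stop_force=16); env.dwell(.15); st(r)
F0=env.get_state()["force"][2]
r=env.movel(list(w+.140*z),.015,stop_force=12); st(r); env.dwell(.5); st()
E
```

```text
False t 20.97 tcp [0.4747 0.1726 0.1603] F [-0.3 -0.5  3.2] open 0.0244 q7 -0.27
False t 21.47 tcp [0.4746 0.1726 0.1542] F [0.7 1.1 4.7] open 0.0243 q7 -0.28
False t 21.93 tcp [0.4747 0.1726 0.1493] F [0.6 0.4 5.6] open 0.0244 q7 -0.29
True t 22.31 tcp [0.4748 0.1727 0.1461] F [-1.9 -0.7  6.7] open 0.0243 q7 -0.29
 t 22.81 tcp [0.4748 0.1727 0.1461] F [-0.3 -0.4  7.7] open 0.0239 q7 -0.29
```

The stop at TCP z 0.1461 matches the expected home of 0.1459, but the push has relaxed to about 10 N on the gauge. I'll add push in small steps.

```bash
python3 - <<'E'
from h import *
s=env.get_state(); p=np.array(s["tcp_pos"]); h=p[2]
for i in range(16):
    h-=.0005
    env.movel([p[0],p[1],h],.01,stop_force=25); env.dwell(.4)
    F=np.mean([env.get_state()["force"][2] for _ in range(1)]); st(f"{h:.4f}")
    if F>17: break
    if env.get_state()["tcp_pos"][2]<.1435: print("slipping?"); break
E
```

```text
0.1456 t 23.46 tcp [0.4746 0.1727 0.1461] F [-1.  -1.8  9.9] open 0.0238 q7 -0.29
0.1451 t 24.11 tcp [0.4747 0.1726 0.146 ] F [-1.8 -1.6 14.9] open 0.024 q7 -0.3
0.1446 t 24.76 tcp [0.4746 0.1727 0.146 ] F [-3.3 -4.1 20.5] open 0.024 q7 -0.3
```

```bash
python3 - <<'E'
from h import *
env.dwell(1.0); st("steady")
im,d=camera("scene"); P=cloud("scene",d); g=P-GC; gx,gy=g@GX,g@GY
m=(np.abs(gx)<.03)&(np.abs(gy+.045)<.03)&(P[...,2]>.0605)&(P[...,2]<.072); print("collar z",np.median(P[m][:,2]).round(4),m.sum())
m=(np.abs(gx)<.03)&(gy>.02)&(gy<.07)&(P[...,2]>.08)&(P[...,2]<.1); print("fin gy",np.median(gy[m]).round(4))
old=np.load("scene0.npz")["im"]; df=cv2.absdiff(old,im).max(2)
for n,(u,v) in dict(A=(310,190),C=(257,161),turq=(230,202),yel=(232,240),oil=(193,212),jar=(361,310),cal=(285,265)).items(): print(n,(df[v-12:v+12,u-12:u+12]>40).mean().round(2),end=" ")
u,v=proj("scene",[.4744,.1724,.08])[0].astype(int)
cv2.imwrite("pics/final.png",cv2.resize(im[v-45:v+45,u-45:u+60],None,fx=5,fy=5,interpolation=cv2.INTER_CUBIC))
E
```

```text
steady t 25.76 tcp [0.4746 0.1727 0.146 ] F [-3.7 -2.8 20.6] open 0.024 q7 -0.3
collar z 0.0646 149
fin gy 0.0484
A 0.0 C 0.0 turq 0.0 yel 0.0 oil 0.0 jar 0.41 cal 0.16
```

View pics/final.png

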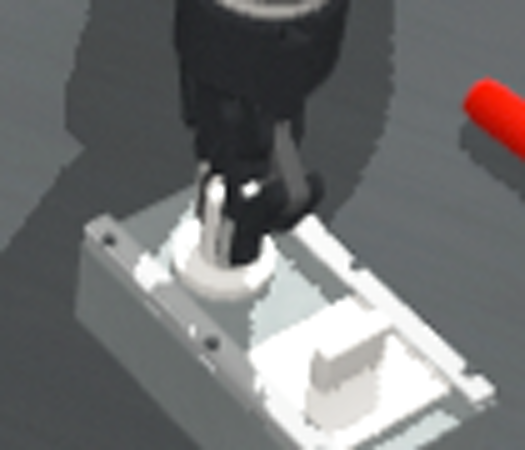

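The final picture shows the collar flat on the rim at crop pixel (222,265), its top at 64.6 mm against 64 mm expected, and the cover back. The changed pixels at the jar and caliper are probably the arm's shadow, since the arm never went near either. I'm handing in.

```bash
python3 - <<'E'
from h import *
d0=np.load("scene0.npz")["d"]; im,d=camera("scene")
for n,(u,v) in dict(jar=(361,310),cal=(285,265)).items(): print(n,np.abs(d-d0)[v-12:v+12,u-12:u+12].max().round(4))
job.job_done(); st()
E
```

```text
jar 1.0165
cal 1.1802
the job is handed in; nothing more can be done
the job is handed in; nothing more can be done
```

I slid the cover back, put the long-stemmed aluminium plug in the well and pressed it home. I handed in at about 26 s of the 64 s allowed, with the gripper still holding and pressing the plug. No verdict is reported.

**Last checks:**
- **Cover:** the arm carried it 80.6 mm to a force stop. With about 9 mm already open at the start, that puts it close to its 90 mm end stop. Camera readings of the fin put the cover at about 88–93 mm.
- **Plug:** the collar top measured 64.6 mm above the bench, where 64 mm means home. The TCP height was 0.1460 m against 0.1459 m expected. It did not drop as I added push, so the plug was bearing on the hard stop without slipping. I judged it upright by eye and did not measure the tilt.
- **Force:** a steady 20.6 N upward on the tool, so about 22.6 N on the gauge once the plug's weight is added. The grip was set to 80 N, and everything held steady over a full second.
- **Other loose things:** the short and wide plugs, the oil bottle and the two coloured look-alikes showed no change in the picture. I did not compare the driver, spanner or offcut.

**Unresolved check:** the jar and caliper patches did change in the picture. I put it down to the arm's shadow, because the arm never went near either. My follow-up depth check did not settle it: its largest differences, about 1 m, look like pixels with no depth reading, but I did not confirm that.

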